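Index the banding wheel to the red marker

ROBOT

A 7-joint arm with a two-finger parallel gripper is mounted at the origin on a cart in front of the work surface, level with it; the furniture and walls round the work are solid. World frame = base frame: x ahead of the robot, y to its left, z up, the work surface at z = 0. Lengths are in m, angles in rad, forces in N, time in s.
With the tool pointing down it reaches from about 0.4 to 0.85 m from the base axis. Payload 6.9 kg.
Tool frame: the origin (TCP) lies midway between the tips of the shut fingers; the grasp point (between the pads) lies behind it (ctrl.pinch_z is the z of the grasp point in the tool frame, in m); z points along the fingers, y is the direction in which the jaws open and shut (so a half turn about z gives the same grasp; the last joint's range is limited). The gripper opens to 85 mm and grips with 20 to 120 N. Pads are 22 mm wide; open, the fingers measure 114 mm over their backs; the gripper's body (76 mm by 85 mm) begins 54 mm behind the grasp point. The pads swing forward as they close: fully open they stand 13 mm farther back than shut.
Start: joints at [-1.097, 0.507, -0.238, 1.5, 0.126, 1.149, -0.155], TCP at [0.225, 0.583, 0.231] pointing down, gripper open.
Joint ranges: [-3.08, 3.08], [-0.24, 2.05], [-1.43, 1.35], [0, 2.5], [-1.52, 4.66], [0.17, 1.96], [-2.89, 2.89]. Speed limits (rad/s): [2.39, 2.39, 3.14, 3.14, 3.14, 3.14, 3.14].

INTERFACE

Orientations are given as a unit quaternion [w, x, y, z].
In Python, from station import ctrl, get_state, vision, ticket, models gives the robot as it stands. Calls block until the motion is done:
- ctrl.movep(position, orientation): joint-space move of the TCP to a pose.
- ctrl.movel(position, frame=None, max_speed=0.15): straight line of the TCP; frame=None keeps the orientation; max_speed is the mean speed in m/s.
- ctrl.set_joints(angles): joint-space move.
- ctrl.ungrasp() and ctrl.close_gripper(force=None): open the fingers fully, or close them until they stop; force is the grip in N (None keeps the last).
- ctrl.pause(seconds).
- ctrl.ik(position, orientation): joint angles nearest the present ones, or None.
- get_state(): the state.
- vision.grab_frame(name): name is "scene" or "top" or "wrist"; returns (picture, depth): 384x512x3 uint8, blue, green, red; 384x512 float32, m along the optical axis (not along the pixel's ray), 0 where there is no reading.
- vision.camera_info(name): a dict with "mtx" (3x3 intrinsics, pixels), "R" (3x3) and "t" (3): a world point X has camera coordinates R X + t; the wrist camera has in their place "hand_eye" (4x4, takes a point from camera to tool coordinates, whose origin is the TCP and whose axes are the flange's). Camera axes: x right, y down, z forward; pixel columns grow to the right and rows downward; lengths in m; the calibration is good to about 2 mm. A picture is of the moment at which its call begins: read the wrist's pose just before it. camera_info takes no time and is no camera call.
A pose or a line that the arm cannot do raises ctrl.Unreachable and nothing moves.
- ticket.close_job(): hands the job in, once; it reports no verdict.
Trained networks look in the newest picture that a camera, given by its name, has taken for a name from the list of things; names that differ only in an ending like _2 or _b are one class to them, and where a whole thing is asked for, a point or a joint stands for the part that bears it (a point fixed in the world has none). Each returns a list of dicts, best first, with "p" (0 to 1); they miss things now and then, are a little off and sometimes report something else, mostly with a low value. They report only what shows in the picture. A call takes as long as a camera call.
- models.recognise(camera, target): "point" ([column, row] in pixels, amid what is visible of it).
- models.masks_of(camera, target): "mask" (384x512 bool, what is visible of it) and "point" ([column, row] in pixels, amid what is visible of it).
The state is a dict: "time": time; "qpos": joint angles; "qd": joint speeds; "tau": joint torques, N m; "tcp_pos": TCP position; "eef_rot": TCP orientation; "contact_force": force on the tool from outside, world axes, zero at the start; "wrist_torque": the same for the moment, N m; "width": finger opening in m.
Only numpy, scipy, OpenCV 4.12 (cv2) and the standard library are available. Lean on these libraries where they do the work, as an engineer would, in place of code of your own. Each camera call takes 0.05 s, during which the arm holds its last target.

TASK

Turn the potter's banding wheel by pushing its wooden lug round with a fingertip, either way round, never pinching the lug, until the white index line on the wheel points at the red dot on the white scale ring, and leave it standing there. The clay pot must ride along in the middle of the wheel without being touched or lifted, and the two stamps and the glaze cup standing beside the wheel must stay where they stand.

Things in the scene. Friction and masses are not known exactly. Their poses are not given: they have to be found in the camera images.
- wheel (a joint): angle of the turning wheel head on its fixed base (rad), growing counter-clockwise seen from above; stops at -3.1 and 3.1; at the start between -0.3 and 0.3, and the shorter way to the red dot never meets a stop. It turns stiffly (friction 0.15 N m, about 2 N at the lug) and stays where it is left.
- wheel_centre (a point): centre of the flat top of the dark steel wheel head (radius 100 mm), on the vertical turning axis, 30 mm above the table; x points along the white index line, turning with the wheel. Round it lies a fixed white scale ring, 103 to 135 mm from the axis, top 28 mm above the table, with black lines every 10 degrees. The base is fixed.
- pointer_end (a point): point fixed to the wheel, 128 mm from its axis, straight on along the white index line (6 mm wide, painted from the lug to the wheel's rim): where the line, drawn on across the scale ring, would reach the dots. 30 mm above the table.
- lug_centre (a point): centre (half-way up) of the upright wooden lug on the wheel, 74 mm from the axis on the index line, 47 mm above the table; x points radially outward. The lug is 22 mm radially, 16 mm along the turning direction and stands 34 mm above the wheel's top; its flat pushing faces are 8 mm either side of the index line. Pushing its counter-clockwise face turns the wheel clockwise, and the reverse.
- red_marker: red round dot, the target: 14 mm across, 3 mm high, fixed on the scale ring 128 mm from the wheel's axis at the outer end of a black line. Origin: centre of its underside, 28 mm above the table.
- blue_marker: blue dot like the red one, on another line of the ring; not the target.
- yellow_marker: yellow dot like the red one, on another line of the ring; not the target.
- pot_centre (a point): centre (half-way up) of the brown clay pinch pot, 82 mm across and 49 mm high, standing loose within 6 mm of the wheel's centre, its top 79 mm above the table.
- stamp_0_centre (a point): centre of a loose brown wooden stamp, 26 x 26 x 52 mm, standing on the table left of the wheel.
- stamp_1_centre (a point): centre of a loose pale wooden stamp, 26 x 26 x 52 mm, standing on the table left of the wheel.
- cup_centre (a point): centre of the loose white glaze cup, 59 mm across and 58 mm high, standing on the table left of the wheel.
- clay_water_pail: tall brown pail standing fixed on the dark table right of the work, no part of the job: 175 mm across its rim, which is 262 mm above the work surface. Go over it or round it. Origin: centre of its underside.
- pot: the same clay pot as a whole; origin at the centre of its underside.

How it is judged:
By the outcome, as a careful person would: the job done as asked, in the order asked, and still so for the second after the job is handed in, with the robot touching nothing.
It also fails if it takes over 48 s, if anything falls off the work surface, if the arm or the gripper's body presses on something with over 40 N, if the wrist force passes 120 N, or if a joint passes its speed limit or range.

## Working session

There is one attempt and no reset: what is moved stays moved. The work goes in short steps, each a Python script; the robot and the scene stay as the last script left them, time stands still between calls to the robot, and variables do not carry over. Pictures are saved under pics/ and viewed, and the job is handed in when it is done.

```bash
mkdir -p pics; ls; cat > h.py <<'E'
import numpy as np, cv2
from station import ctrl, get_state, vision, ticket, models
def ray(cam,px):
    c=vision.camera_info(cam); K=np.array(c["mtx"]);R=np.array(c["R"]);t=np.array(c["t"]).ravel()
    d=R.T@np.linalg.inv(K)@np.array([px[0],px[1],1.]); return -R.T@t,d
def atz(cam,px,z):
    o,d=ray(cam,px); return o+d*(z-o[2])/d[2]
def proj(cam,X):
    c=vision.camera_info(cam); p=np.array(c["R"])@np.array(X)+np.array(c["t"]).ravel(); p=np.array(c["mtx"])@p; return p[:2]/p[2]
E
python3 - <<'E'
from h import *
s=get_state(); print({k:np.round(v,3) for k,v in s.items()}, ctrl.pinch_z)
for c in("top","scene"):
    im,d=vision.grab_frame(c); cv2.imwrite(f"pics/{c}0.png",im); np.save(f"{c}d.npy",d)
    print(c,vision.camera_info(c))
    for n,z in(("wheel_centre",.03),("lug_centre",.064),("red_marker",.031),("blue_marker",.031),("yellow_marker",.031),("pot_centre",.079),("stamp_0_centre",.052),("stamp_1_centre",.052),("cup_centre",.058),("clay_water_pail",.26)):
        r=models.recognise(c,n)
        print(n,[(np.round(q["point"],1),round(q["p"],2),np.round(atz(c,q["point"],z),3)) for q in r[:2]])
E
```

```text
pics
{'time': np.float64(0.0), 'qpos': array([-1.097,  0.508, -0.238,  1.501,  0.126,  1.149, -0.155]), 'qd': array([ 0.001,  0.002, -0.001, -0.   , -0.   ,  0.001, -0.001]), 'tau': array([ 0.0000e+00, -6.2059e+01, -2.1870e+00, -2.4966e+01,  1.3000e-02,
        1.2000e-02, -0.0000e+00]), 'tcp_pos': array([0.225, 0.583, 0.23 ]), 'eef_rot': array([-0.   ,  0.183,  0.983, -0.001]), 'contact_force': array([-0.057, -0.395,  0.699]), 'wrist_torque': array([-0.032, -0.018, -0.014]), 'width': np.float64(0.086)} -0.0187
top {'mtx': array([[348.38651815,   0.        , 253.10913256],
       [  0.        , 348.38651815, 189.71100098],
       [  0.        ,   0.        ,   1.        ]]), 'R': array([[-0.00766602, -0.99965909, -0.02495865],
       [-0.98287508,  0.01212811, -0.18387357],
       [ 0.18411359,  0.02312165, -0.98263298]]), 't': array([-0.0337686 ,  0.55648697,  1.2010424 ])}
wheel_centre [(array([276.1, 194.9]), 0.6, array([ 0.54 , -0.122,  0.03 ]))]
lug_centre [(array([275.6, 195.2]), 0.85, array([ 0.533, -0.119,  0.064]))]
red_marker []
blue_marker []
yellow_marker []
pot_centre [(
[... 502 characters left out ...]
, -0.81623064, -0.01809263],
       [-0.56654239, -0.3846472 , -0.72874978],
       [ 0.58786862,  0.43106157, -0.68454102]]), 't': array([-0.36387373,  0.32145165,  1.34030162])}
wheel_centre [(array([277.5, 207.6]), 0.9, array([ 0.535, -0.134,  0.03 ]))]
lug_centre [(array([276.4, 204. ]), 0.62, array([ 0.518, -0.141,  0.064]))]
red_marker []
blue_marker []
yellow_marker []
pot_centre [(array([281.3, 190. ]), 0.91, array([ 0.566, -0.127,  0.079]))]
stamp_0_centre [(array([192.3, 194.2]), 0.71, array([0.413, 0.114, 0.052]))]
stamp_1_centre [(array([150.4, 169.3]), 0.67, array([0.427, 0.314, 0.052]))]
cup_centre [(array([183.4, 175.3]), 0.79, array([0.462, 0.195, 0.058]))]
clay_water_pail []
```

View pics/top0.png

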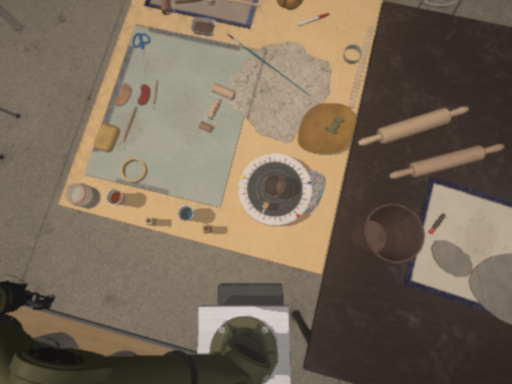

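View pics/scene0.png

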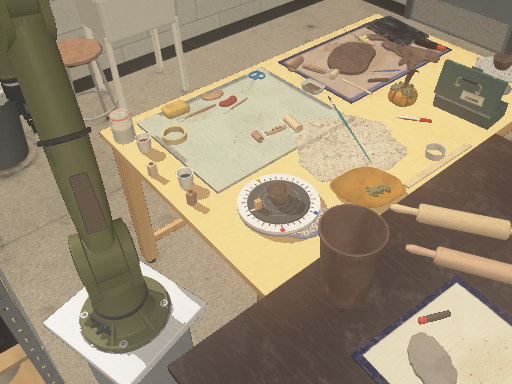

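```bash
python3 - <<'E'
import cv2
im=cv2.imread("pics/top0.png")[130:260,200:360]; cv2.imwrite("pics/topz.png",cv2.resize(im,None,fx=4.5,fy=4.5,interpolation=cv2.INTER_CUBIC))
im=cv2.imread("pics/scene0.png")[130:280,190:370]; cv2.imwrite("pics/scz.png",cv2.resize(im,None,fx=4,fy=4,interpolation=cv2.INTER_CUBIC))
E
```

```text
(no output)
```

View pics/topz.png

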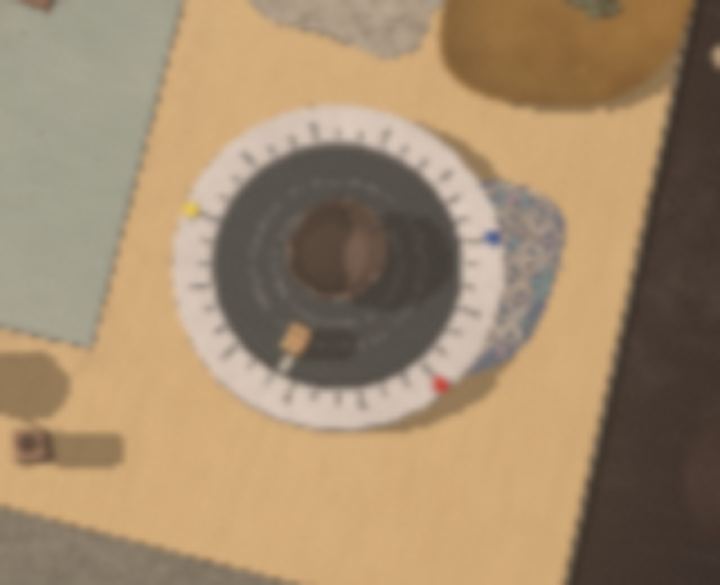

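View pics/scz.png

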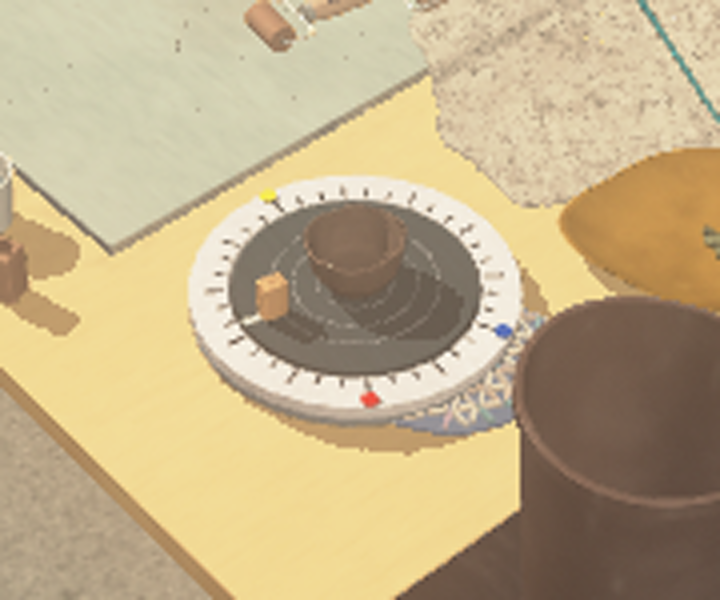

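```bash
cat >> h.py <<'E'
from scipy.optimize import minimize
def back(cam,shape,z,roi):
    u0,u1,v0,v1=roi; V,U=np.mgrid[v0:v1,u0:u1]
    o,d=ray(cam,(0,0)); c=vision.camera_info(cam); K=np.array(c["mtx"]);R=np.array(c["R"])
    D=np.stack([U,V,np.ones_like(U)],-1).astype(float)@np.linalg.inv(K).T@R
    return o+D*((z-o[2])/D[...,2])[...,None]
def blob(cam,im,roi,lo,hi,z):
    u0,u1,v0,v1=roi; h=cv2.cvtColor(im[v0:v1,u0:u1],cv2.COLOR_BGR2HSV).astype(int)
    H=h[...,0]; m=((H>=lo)&(H<=hi) if lo<=hi else (H>=lo)|(H<=hi))
    return m,h
E
python3 - <<'E'
from h import *
rois={"top":(230,320,145,235),"scene":(232,325,168,242)}
for cam in rois:
    im=cv2.imread(f"pics/{cam}0.png"); r=rois[cam]; u0,u1,v0,v1=r
    h=cv2.cvtColor(im[v0:v1,u0:u1],cv2.COLOR_BGR2HSV).astype(int)
    P=back(cam,im.shape,.028,r)
    w=((h[...,1]<60)&(h[...,2]>150)).astype(float)
    w=cv2.GaussianBlur(w,(0,0),.7)
    def cost(c,):
        rr=np.hypot(P[...,0]-c[0],P[...,1]-c[1]); s=.0015
        # ring expectation; beyond 0.15 ignore
        e=1/(1+np.exp(-(rr-.103)/s))/(1+np.exp((rr-.135)/s))
        k=(rr<.15)
        return ((w-e)**2*k).sum()
    b=minimize(cost,[.56,-.125],method="Nelder-Mead",options=dict(xatol=1e-5))
    c=b.x; print(cam,c,b.fun,w.sum())
    P2=back(cam,im.shape,.031,r)
    rr=np.hypot(P2[...,0]-c[0],P2[...,1]-c[1])
    for n,lo,hi in(("red",172,6),("yellow",22,35),("blue",105,125)):
        H=h[...,0]; m=((H>=lo)&(H<=hi)) if lo<hi else ((H>=lo)|(H<=hi))
        m&=(rr>.115)&(rr<.142)&(h[...,1]>110)
        k,lab,st,cen=cv2.connectedComponentsWithStats(m.astype(np.uint8))
        for i in range(1,k):
            if st[i,4]<4: continue
            q=atz(cam,cen[i]+[u0,v0],.031)[:2]-c; print(n,st[i,4],cen[i]+[u0,v0],"r",np.hypot(*q),"ang",np.degrees(np.arctan2(q[1],q[0])))
    for n,z in(("lug_centre",.05),):
        m=((h[...,0]>8)&(h[...,0]<20)&(h[...,1]>60)&(h[...,2]>120))
        rr=np.hypot(P[...,0]-c[0],P[...,1]-c[1]); m&=(rr<.1)&(P[...,0]<c[0]-.02)
        k,lab,st,cen=cv2.connectedComponentsWithStats(m.astype(np.uint8))
        for i in range(1,k):
            if st[i,4]<6: continue
            q=atz(cam,cen[i]+[u0,v0],.06)[:2]-c; print(n,st[i,4],cen[i]+[u0,v0],"r",np.hypot(*q),"ang",np.degrees(np.arctan2(q[1],q[0])))
E
```

```text
top [ 0.56446116 -0.11796448] 97.07124365159635 1914.90525954877
red 7 [297.71428571 215.        ] r 0.12755668130631448 ang -140.88488536423742
yellow 7 [242.         176.28571429] r 0.12828120038405788 ang 68.8678074197996
lug_centre 38 [265.13157895 205.15789474] r 0.07541582593776137 ang 151.19595407119004
scene [ 0.56184846 -0.11869713] 212.7561309281926 2321.6332370126706
red 13 [282.30769231 229.46153846] r 0.1260412840911182 ang -140.50456851597534
yellow 12 [256.5 178.5] r 0.12948633880009408 ang 68.21484559593821
blue 8 [315.25 212.25] r 0.12703834623835733 ang -80.08920233057009
lug_centre 93 [257.8172043 203.7311828] r 0.07744790191160995 ang 158.58542689555148
```

```bash
cat >> h.py <<'E'
from scipy.spatial.transform import Rotation as Ro
C=np.array([.563,-.1183])
def quat(th,sgn=1):  # tool y tangential at polar angle th(rad)
    y=sgn*np.array([-np.sin(th),np.cos(th),0]); z=np.array([0,0,-1.]); x=np.cross(y,z)
    return Ro.from_matrix(np.stack([x,y,z],1)).as_quat(scalar_first=True)
def pose(deg,r,z,sgn=1,odeg=None):
    th=np.radians(deg); o=th if odeg is None else np.radians(odeg)
    return [C[0]+r*np.cos(th),C[1]+r*np.sin(th),z],quat(o,sgn)
E
python3 - <<'E'
from h import *
print(vision.camera_info("wrist"))
for s in(1,-1):
    for a,z in((129,.25),(129,.045),(150,.045),(175,.045),(200,.045),(200,.25)):
        q=ctrl.ik(*pose(a,.078,z,s)); print(s,a,z,None if q is None else np.round(q,2))
E
```

```text
{'mtx': array([[340.65003835,   0.        , 252.726183  ],
       [  0.        , 340.65003835, 190.13195782],
       [  0.        ,   0.        ,   1.        ]]), 'hand_eye': array([[ 5.45599878e-04, -9.64416537e-01, -2.64386923e-01,
         6.67797686e-02],
       [ 9.99998166e-01,  4.07880786e-05,  1.91485333e-03,
        -7.03734336e-04],
       [-1.83593239e-03, -2.64387482e-01,  9.64414791e-01,
        -1.42004983e-01],
       [ 0.00000000e+00,  0.00000000e+00,  0.00000000e+00,
         1.00000000e+00]])}
1 129 0.25 [-0.65  0.54  1.15  1.76 -0.53  1.2  -1.81]
1 129 0.045 [-0.5   0.79  0.95  2.02 -0.9   0.83 -1.48]
1 150 0.045 [-0.36  0.69  0.75  2.05 -0.75  0.69 -1.21]
1 175 0.045 [-0.09  0.6   0.41  2.06 -0.43  0.57 -1.04]
1 200 0.045 [-0.02  0.6   0.39  2.03 -0.4   0.58 -0.57]
1 200 0.25 [-0.2   0.36  0.62  1.77 -0.24  1.08 -0.72]
-1 129 0.25 [-0.12  0.33  0.25  1.75 -0.09  1.07  0.85]
-1 129 0.045 [ 0.04  0.58  0.04  2.01 -0.04  0.56  0.79]
-1 150 0.045 [ 0.12  0.56 -0.02  2.05  0.02  0.53  1.14]
-1 175 0.045 [ 0.21  0.56 -0.06  2.06  0.06  0.53  1.6 ]
-1 200 0.045 [ 0.35  0.57 -0.16  2.02  0.16  0.56  1.99]
-1 200 0.25 [ 0.07  0.32  0.23  1.77 -0.08  1.06  2.25]
```

```bash
cat >> h.py <<'E'
def wpose():
    s=get_state(); T=np.eye(4); T[:3,:3]=Ro.from_quat(s["eef_rot"],scalar_first=True).as_matrix(); T[:3,3]=s["tcp_pos"]
    return T@np.array(vision.camera_info("wrist")["hand_eye"])
def watz(T,px,z):
    K=np.array(vision.camera_info("wrist")["mtx"]); px=np.atleast_2d(px)
    D=np.c_[px,np.ones(len(px))]@np.linalg.inv(K).T@T[:3,:3].T
    return T[:3,3]+D*((z-T[2,3])/D[:,2])[:,None]
E
python3 - <<'E'
from h import *
t=get_state()["time"]
ctrl.movep(*pose(150,.09,.30,-1)); print(get_state()["time"]-t)
ctrl.close_gripper(20)
T=wpose(); im,d=vision.grab_frame("wrist"); np.save("T1.npy",T); np.save("d1.npy",d); cv2.imwrite("pics/w1.png",im)
print(get_state()["time"],get_state()["tcp_pos"],get_state()["width"])
for n in ("red_marker","blue_marker","yellow_marker","lug_centre","pot_centre"): print(n,[(np.round(q["point"],1),round(q["p"],2)) for q in models.recognise("wrist",n)[:2]])
E
```

```text
2.5166999999999997
4.4333 [ 0.48509154 -0.07330989  0.30002796] 0.00041397371907536326
red_marker [(array([160.5, 189.8]), 0.55)]
blue_marker []
yellow_marker [(array([350.7, 210.4]), 0.55)]
lug_centre [(array([251.4, 199.4]), 0.75)]
pot_centre [(array([262. , 223.4]), 0.94)]
```

View pics/w1.png

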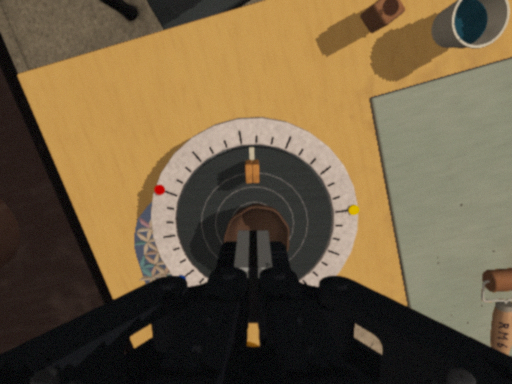

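```bash
cat >> h.py <<'E'
def measure(im,T,c0=C,verbose=True):
    """returns centre, red angle, index-line angle (deg)"""
    V,U=np.mgrid[0:384,0:512]; px=np.c_[U.ravel(),V.ravel()].astype(float)
    h=cv2.cvtColor(im,cv2.COLOR_BGR2HSV).astype(int)
    P28=watz(T,px,.028).reshape(384,512,3); P30=watz(T,px,.030).reshape(384,512,3); P31=watz(T,px,.031).reshape(384,512,3)
    w=cv2.GaussianBlur(((h[...,1]<60)&(h[...,2]>130)).astype(float),(0,0),.7)
    def cost(c):
        rr=np.hypot(P28[...,0]-c[0],P28[...,1]-c[1]); s=.001
        e=1/(1+np.exp(-(rr-.103)/s))/(1+np.exp((rr-.135)/s))
        k=(rr<.142)&(rr>.09)&(V<230)
        return ((w-e)**2*k).sum()/k.sum()
    b=minimize(cost,c0,method="Nelder-Mead",options=dict(xatol=1e-5,initial_simplex=np.array([c0,c0+[.004,0],c0+[0,.004]])))
    c=b.x
    out={}
    def ang(q): return np.degrees(np.arctan2(q[1],q[0]))%360
    rr=np.hypot(P31[...,0]-c[0],P31[...,1]-c[1])
    for n,m in(("red",((h[...,0]<8)|(h[...,0]>170))&(h[...,1]>150)&(h[...,2]>90)),("yel",(h[...,0]>22)&(h[...,0]<35)&(h[...,1]>150)&(h[...,2]>120))):
        m=m&(rr>.11)&(rr<.145)
        k,lab,st,cen=cv2.connectedComponentsWithStats(m.astype(np.uint8))
        if k<2: continue
        i=1+np.argmax(st[1:,4]); q=watz(T,cen[i],.031)[0,:2]-c
        out[n]=(ang(q),np.hypot(*q),st[i,4])
    # index line: bright unsaturated pixels r .086-.098 on dark wheel
    rr=np.hypot(P30[...,0]-c[0],P30[...,1]-c[1])
    m=(rr>.0865)&(rr<.0985)&(V<260)
    g=np.clip(h[...,2]-90,0,None)*(h[...,1]<90)*m
    k,lab,st,cen=cv2.connectedComponentsWithStats((g>20).astype(np.uint8))
    for i in 1+np.argsort(-st[1:,4])[:2]:
        if st[i,4]<5: continue
        ww=g*(lab==i); cc=np.array([(ww*U).sum(),(ww*V).sum()])/ww.sum(); q=watz(T,cc,.03)[0,:2]-c
        out.setdefault("idx",(ang(q),np.hypot(*q),st[i,4],np.round(cc,1)))
    if verbose: print("centre",c,b.fun,out)
    return c,out
E
python3 - <<'E'
from h import *
im=cv2.imread("pics/w1.png");T=np.load("T1.npy")
c,o=measure(im,T)
print(watz(T,[252,161],.064), (watz(T,[252,161],.064)[0,:2]-c))
E
```

```text
centre [ 0.56616375 -0.11790424] 0.04059481792398319 {'red': (np.float64(218.19060030371716), np.float64(0.12831258187533653), np.int32(85)), 'yel': (np.float64(69.56055688250584), np.float64(0.12775619017069487), np.int32(81)), 'idx': (np.float64(152.16701465057426), np.float64(0.09278141181587075), np.int32(60), array([251.4, 153.4]))}
[[ 0.48719159 -0.07545884  0.064     ]] [-0.07897216  0.04244539]
```

```bash
sed -i 's/^C=.*/C=np.array([.5655,-.118])/' h.py; cat >> h.py <<'E'
def tip(phi,off,r=.078,z=.043):
    p=np.radians(phi); e=np.array([np.cos(p),np.sin(p)]); t=np.array([-e[1],e[0]])
    xy=C+r*e-off*t
    return [xy[0],xy[1],z],quat(p,-1)
E
python3 - <<'E'
from h import *
for z in(.15,.043):
    p,q=tip(152.2,.040,z=z)
    ctrl.movep(p,q) if z>.1 else ctrl.movel(p,q,max_speed=.1)
print(get_state()["time"],get_state()["tcp_pos"],p,get_state()["contact_force"])
T=wpose(); im,d=vision.grab_frame("wrist"); np.save("T2.npy",T); cv2.imwrite("pics/w2.png",im)
measure(im,T)
E
```

```text
6.5667 [ 0.51559868 -0.04634081  0.04356465] [np.float64(0.515158149546819), np.float64(-0.046238603044885106), 0.043] [-0.44368651  0.18424049 -0.3463512 ]
centre [ 0.56603323 -0.1178275 ] 0.03865812012509344 {'idx': (np.float64(152.4103408859137), np.float64(0.09242570305918958), np.int32(323), array([170.1, 209.4]))}
```

View pics/w2.png

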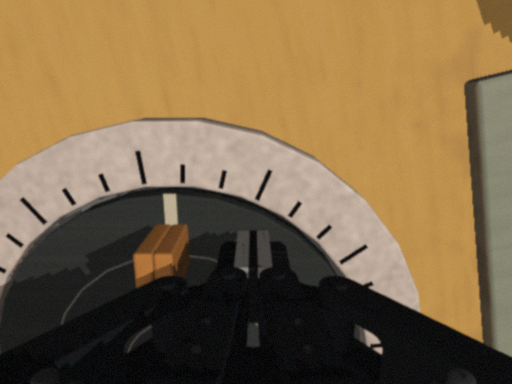

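```bash
python3 - <<'E'
from h import *
F=lambda: np.round(get_state()["contact_force"],1)
p,q=tip(152.2,.025); ctrl.movel(p,q,max_speed=.06); print(F())
for ph in (157,163,170,177):
    p,q=tip(ph,.0235); ctrl.movel(p,q,max_speed=.06); print(ph,F(),np.round(get_state()["tcp_pos"]-p,4))
T=wpose(); im,d=vision.grab_frame("wrist"); np.save("T3.npy",T); cv2.imwrite("pics/w3.png",im)
measure(im,T); print(get_state()["time"])
E
```

```text
[-0.3  0.2 -0.9]
157 [-0.5  0.3 -0.6] [ 0.     -0.      0.0001]
163 [ 0.6 -0.2  0.8] [ 0.0001 -0.      0.    ]
170 [0.2 0.1 0.3] [ 0.0001 -0.      0.    ]
177 [ 0.5  0.4 -0.4] [0.0002 0.     0.    ]
centre [ 0.56599658 -0.117794  ] 0.0895156573881875 {'red': (np.float64(218.13986858086525), np.float64(0.12832946643614163), np.int32(595)), 'idx': (np.float64(176.57305760410208), np.float64(0.09332517909060715), np.int32(307), array([206.2, 209.3]))}
8.2833
```

View pics/w3.png

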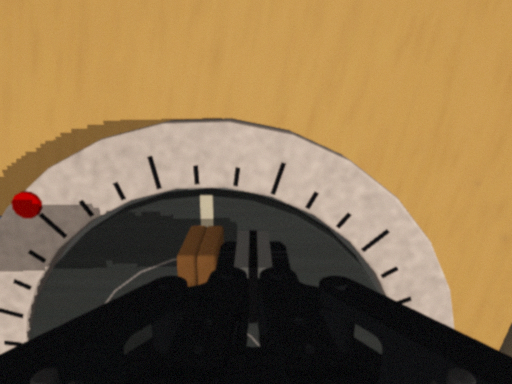

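```bash
python3 - <<'E'
from h import *
F=lambda: np.round(get_state()["contact_force"],1)
for ph in (184,191,198,205,210,214):
    p,q=tip(ph,.0235); ctrl.movel(p,q,max_speed=.06); print(ph,F(),np.round(get_state()["tcp_pos"]-p,4))
T=wpose(); im,d=vision.grab_frame("wrist"); np.save("T4.npy",T); cv2.imwrite("pics/w4.png",im)
measure(im,T); print(get_state()["time"])
E
```

```text
184 [ 0.7 -1.1  0.3] [ 0.0001  0.0001 -0.    ]
191 [-0.1  0.   0. ] [ 0.0001  0.0001 -0.    ]
198 [-0.8  0.1  0.2] [ 0.0001  0.0001 -0.    ]
205 [ 0.3 -0.1  0.5] [ 0.0001  0.0002 -0.    ]
210 [0.1 0.5 0.4] [ 0.0001  0.0002 -0.    ]
214 [ 0.1 -0.1 -0.2] [0.0001 0.0001 0.    ]
centre [ 0.56585308 -0.11784142] 0.05713113945096227 {'red': (np.float64(218.67202281278588), np.float64(0.1287489924342381), np.int32(647)), 'idx': (np.float64(213.05807723725178), np.float64(0.09259945763703162), np.int32(283), array([207.5, 211.1]))}
10.1167
```

View pics/w4.png

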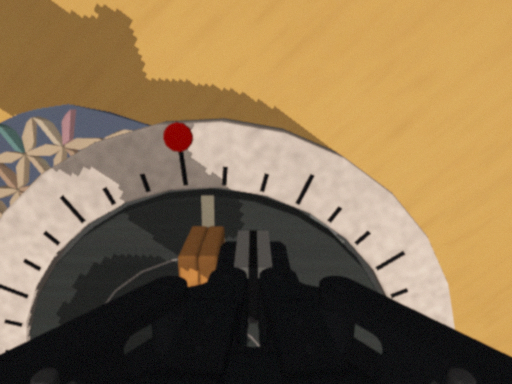

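```bash
python3 - <<'E'
from h import *
for ph in (217,218.6):
    p,q=tip(ph,.0235); ctrl.movel(p,q,max_speed=.04)
ctrl.pause(.2)
T=wpose(); im,d=vision.grab_frame("wrist"); np.save("T5.npy",T); cv2.imwrite("pics/w5.png",im)
cv2.imwrite("pics/w5z.png",cv2.resize(im[100:250,130:290],None,fx=4,fy=4,interpolation=cv2.INTER_CUBIC))
c,o=measure(im,T); print(get_state()["time"])
E
```

```text
centre [ 0.56576198 -0.11779946] 0.05735426541719761 {'red': (np.float64(218.74750089668316), np.float64(0.12873553766330692), np.int32(651)), 'idx': (np.float64(217.58032680687455), np.float64(0.09260074559989366), np.int32(277), array([207.9, 211.1]))}
10.875
```

View pics/w5z.png

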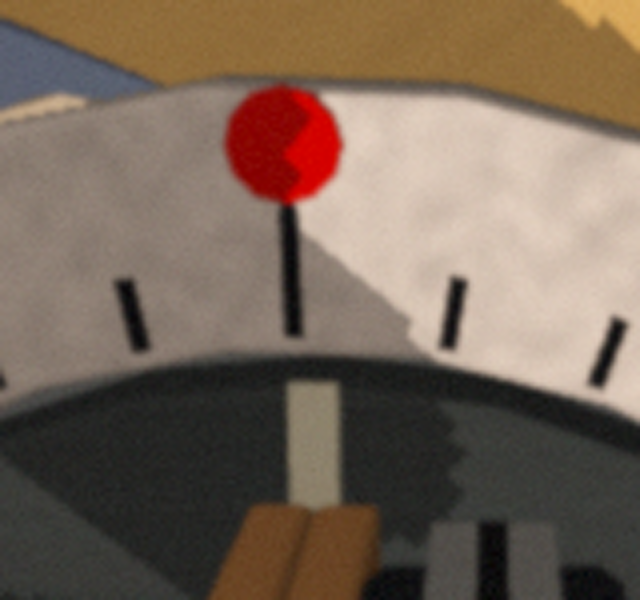

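```bash
python3 - <<'E'
from h import *
p,q=tip(219.7,.0235); ctrl.movel(p,q,max_speed=.03)
ctrl.pause(.2)
T=wpose(); im,d=vision.grab_frame("wrist"); cv2.imwrite("pics/w6.png",im)
cv2.imwrite("pics/w6z.png",cv2.resize(im[100:250,130:290],None,fx=4,fy=4,interpolation=cv2.INTER_CUBIC))
c,o=measure(im,T)
# tick angle
V,U=np.mgrid[0:384,0:512]; P=watz(T,np.c_[U.ravel(),V.ravel()].astype(float),.028)[:,:2]-c
r=np.hypot(*P.T); a=np.degrees(np.arctan2(P[:,1],P[:,0]))%360
g=im.max(2).ravel(); m=(g<75)&(r>.107)&(r<.119)&(abs(a-218.7)<4); print("tick",a[m].mean(),m.sum())
print(get_state()["time"])
E
```

```text
centre [ 0.56572676 -0.1177977 ] 0.05753124463866227 {'red': (np.float64(218.77481241091598), np.float64(0.12867582785769743), np.int32(653)), 'idx': (np.float64(218.7371720370726), np.float64(0.09253936910377211), np.int32(281), array([207.9, 211.2]))}
tick 218.84802858416296 102
11.375
```

View pics/w6z.png

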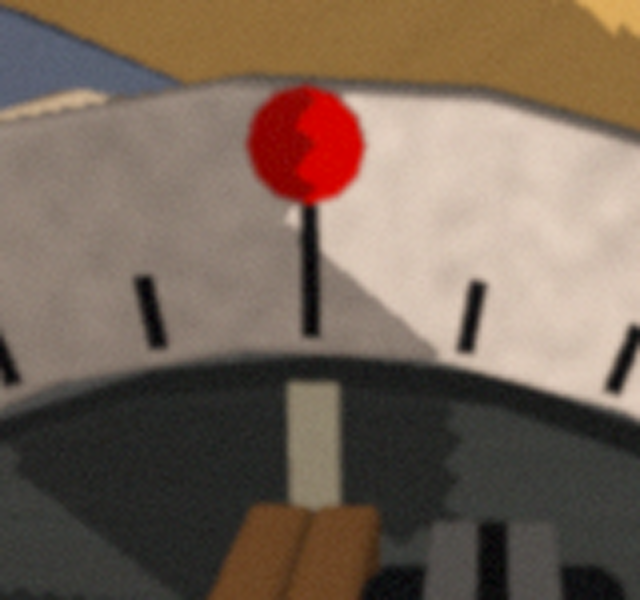

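```bash
python3 - <<'E'
from h import *
p,q=tip(219.7,.036); ctrl.movel(p,q,max_speed=.06)
p,q=tip(219.7,.036,z=.12); ctrl.movel(p,q,max_speed=.12)
p,q=tip(219.7,0,r=.10,z=.25); ctrl.movel(p,q,max_speed=.15)
ctrl.pause(.3)
T=wpose(); im,d=vision.grab_frame("wrist"); cv2.imwrite("pics/w7.png",im)
c,o=measure(im,T)
V,U=np.mgrid[0:384,0:512]; P=watz(T,np.c_[U.ravel(),V.ravel()].astype(float),.028)[:,:2]-c
r=np.hypot(*P.T); a=np.degrees(np.arctan2(P[:,1],P[:,0]))%360
g=im.max(2).ravel(); m=(g<75)&(r>.107)&(r<.119)&(abs(a-218.7)<4); print("tick",a[m].mean(),m.sum())
im,d=vision.grab_frame("scene"); cv2.imwrite("pics/scene7.png",im)
for n,z in(("pot_centre",.079),("stamp_0_centre",.052),("stamp_1_centre",.052),("cup_centre",.058)):
    x=models.recognise("scene",n)
    print(n,[(np.round(k["point"],1),round(k["p"],2)) for k in x[:1]])
print(get_state()["time"])
E
```

```text
centre [ 0.56582736 -0.11745013] 0.05282408182070772 {'red': (np.float64(218.83127726029568), np.float64(0.12900851928483223), np.int32(118)), 'idx': (np.float64(218.35599780851112), np.float64(0.0935538740431543), np.int32(57), array([254.5, 167.6]))}
tick nan 0
pot_centre [(array([281.8, 191.1]), 0.68)]
stamp_0_centre [(array([152.8, 166.6]), 0.62)]
stamp_1_centre [(array([150.8, 168.1]), 0.5)]
cup_centre []
14.1833<stdin>:10: RuntimeWarning: Mean of empty slice.
  ret = ret.dtype.type(ret / rcount)
```

View pics/w7.png

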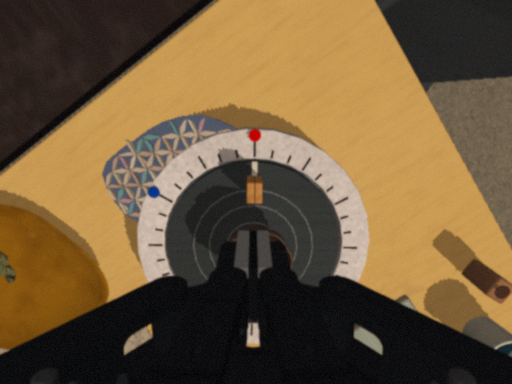

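View pics/scene7.png

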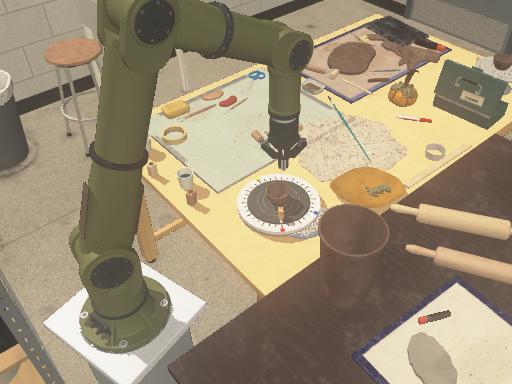

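```bash
python3 - <<'E'
from h import *
ticket.close_job()
E
```

```text
the job is handed in; nothing more can be done
```

I turned the wheel counter-clockwise by about 66° by pushing the lug's clockwise face with the shut fingertips. The index line now points at the red dot. I then backed the fingers off, raised the arm clear and handed the job in, having used about 14 s of the 48 s.

- **Index line:** The last close wrist picture, with the finger still at the lug, put the line at 218.74°. The red dot was at 218.77° and its black tick at 218.85°, so the line was within about 0.1°.
- **After retreating:** A coarser wrist picture from higher up gave 218.36° for the line against 218.83° for the dot. That 0.5° gap is under one pixel, and line, tick and dot appear in one straight row. The tick could not be measured in that picture.
- **Pot:** It still stands in the middle of the wheel, within about 1 pixel of where the scene camera first saw it.
- **Stamps and cup:** The finder missed the cup and gave both stamp names to the same stamp in the final scene picture. By eye, all three stand where they were at the start.
- **Forces:** The wrist force readings between moves stayed around 1 N.

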